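# Seat a pipe flange in a three-point tacking nest

### The job

Pick up the small steel flange, stand it on the fixture plate in the open mouth of the nest and let go of it. Then nudge it along the blue fence, past the spring plunger, until it is fully home against the steel stop pin, pressing it firmly onto the pin (about 12 N more than it takes to slide it) but never with more than 20 N on the pin. Leave it upright and at rest, touching fence, stop pin and plunger, and leave the tape measure, marker pot and tube offcut alone.

Things in the scene. Friction and masses are not known exactly. Their poses are not given: they have to be found in the camera images.
- flange_center (a point): Loose grey steel pipe flange, about 0.42 kg, standing upright: disc 60 mm in diameter, 16 mm thick, with a neck 36 mm in diameter rising from 16 to 58 mm above the underside (take it by the neck from above). The point is on its axis, 29 mm above the underside; z points up. Round: its yaw does not matter. Push it low, on the disc's rim: pushed on the neck it tips.
- fixture: Fixed aluminium fixture plate, 200 (x) by 160 (y) by 20 mm (z); origin at the centre of its underside on the bench, x points from the open mouth of the nest towards the stop pin, y towards the plunger. A red plunger housing (44 by 20, 24 mm above the plate) stands at x 27, y 66 mm. A dark guide bar, 14 mm high, on the +y side, slants in from 43 to 30 mm to +y of the seat as it runs from 66 to 22 mm before it.
- seat (a point): Nominal home of the flange's axis, on the plate's top face (20 mm above the bench), 35 mm ahead of the plate's centre; axes as the fixture's (x = direction of the nudge). The true home lies up to 5 mm before or beyond it in x, wherever the stop pin is locked: find the pin by feel.
- mouth (a point): Point on the top face of the plate, 75 mm before the seat and 3 mm off the fence line: the place to set the flange down (its axis over this point, disc flat on the plate), clear of plunger and stop and with about 3 mm between disc and fence. Same axes.
- fence: Fixed blue bar beside the flange's way, 150 mm long, 14 mm wide, standing 16 mm above the plate; its straight inner face lies 30 mm to the -y side of the seat and the disc slides along it. The bar runs from 122 mm before the seat (x) to 28 mm beyond it. Origin and axes as the fixture's.
- stop: Slotted strip at the nest's end, origin and axes as the fixture's. Its steel pin (16 mm in diameter, 20 mm high) is locked in the slot, axis 33 to 43 mm beyond the seat in +x; where is not measured. Rigid: once the disc's rim meets it the push rises sharply on top of the drag of plunger, fence and plate (3 to 10 N). The flange does not run home by itself: friction holds it.
- plunger (a joint): Brass spring nose, upright, 16 mm in diameter, 15 mm high, on the +y side of the nest; slides outward (+y), 0 = fully out, 0.010 m = fully in. At 0 its axis is 8 mm before the seat and 32.2 mm to +y. The disc meets it 20 to 27 mm before the seat and pushes it some 4 to 6 mm aside, against 5.5 N plus 0.5 N per mm.
- tape_center (a point): Yellow tape measure, 66 by 36 by 60 mm high, standing loose on the bench; the point is its centre. Leave alone.
- marker_pot_center (a point): Loose jar with a red cap, 52 mm in diameter, 70 mm high; the point is its centre. Leave alone.
- offcut_center (a point): Loose steel tube offcut standing on end, 64 mm outside diameter, 45 mm high; the point is its centre. Leave alone.

How it is judged (in metres and radians):
On the way, in this order (a step that is already met when the one before it is completed fails the run):
1. the flange stands released on the plate in the mouth of the nest, before the plunger (z of flange_center in the frame of seat between 0.027 and 0.031 m and angle between flange_center's own z axis and vertical below 0.05 rad and contact force between the fingers and flange below 0.1 N and linear speed of flange below 0.01 m/s and x of flange_center in the frame of seat between -0.12 and -0.03 m and y of flange_center in the frame of seat between -0.006 and 0.025 m), for 0.1 s.
2. the flange is pressed onto the stop pin with more than 6 N while it touches fence and plunger (contact force between flange and stop above 6 N and contact force between flange and fence above 0.5 N and contact force between flange and plunger above 0.5 N), for 0.1 s.
At the end, for the whole second after the job is handed in: The flange stands upright (within 0.05 rad) flat on the plate, its axis within 7 mm of the nominal seat along the nest and 1.5 mm across it, touching all three points: stop pin (more than 0.2 N), fence and plunger (more than 0.5 N each), released and at rest (z of flange_center in the frame of seat between 0.027 and 0.031 m and angle between flange_center's own z axis and vertical below 0.05 rad and contact force between the fingers and flange below 0.1 N and linear speed of flange below 0.01 m/s and x of flange_center in the frame of seat between -0.007 and 0.007 m and contact force between flange and stop above 0.2 N and y of flange_center in the frame of seat between -0.0015 and 0.0015 m and contact force between flange and fence above 0.5 N and contact force between flange and plunger above 0.5 N).
It fails at once if the flange bears on the stop pin with more than 20 N (contact force between flange and stop above 20 N).
It fails at once if the flange is tipped over (more than 0.5 rad) (angle between flange_center's own z axis and vertical above 0.5 rad).
It fails at once if the tape measure, marker pot or tube offcut is moved more than 20 mm (distance of any of tape_center, marker_pot_center, offcut_center from where it was at the start of the episode above 0.02 m).
It also fails if it takes over 72 s, if anything falls off the work surface, if the arm or the gripper's body presses on something with over 40 N, if the wrist force passes 120 N, or if a joint passes its speed limit or range.

### The arm

A 6-joint arm with a two-finger parallel gripper is mounted at the origin on the work surface. World frame = base frame: x ahead of the robot, y to its left, z up, the work surface at z = 0. Lengths are in mm, angles in degrees, forces in N, time in s.
With the tool pointing down it reaches from about 350 to 850 mm from the base axis. Payload 8.1 kg.
Tool frame: the origin (TCP) lies midway between the tips of the shut fingers; the grasp point (between the pads) lies 19 mm behind it; z points along the fingers, y is the line along which they close (so a half turn about z gives the same grasp; the last joint's range is limited). The gripper opens to 85 mm and grips with 20 to 120 N. Pads are 22 mm wide; open, the fingers measure 114 mm over their backs; the gripper's body (76 mm by 85 mm) begins 54 mm behind the grasp point. The pads swing forward as they close: fully open they stand 13 mm farther back than shut.
Start: joints at [-79.607, 7.471, 85.268, -0, 87.261, -4.893], TCP at [158.208, -578.771, 231.292] pointing down, gripper open.
Joint ranges: [-169.43, 169.43], [-51.17, 129.36], [1.28, 143.12], [-76.62, 256.62], [0, 156.53], [-152.29, 152.29]. Speed limits (degrees/s): [136.94, 136.94, 159.86, 180, 180, 180].

### API

Orientations are given as [roll, pitch, yaw] about the fixed x, y, z axes, in that order (R = Rz(yaw) Ry(pitch) Rx(roll)).
In Python, from bench import sense, snapshot, camera_params, hand_in, masks_of, pinpoint gives the robot as it stands.
- The arm moves only by the tool step_arm, never from a script. Its argument "targets" is a list of rows, each an object with "angular": the turn, a rotation vector about the tool's x, y, z scaled (see below), a list of three; "dp": the shift along the tool's x, y, z scaled (see below), a list of three; "fingers": the closure, from 0 (fully open) to 1 (shut). A call has exactly 8 rows; each row is the pose to reach, as a shift and turn from the pose commanded when the call began, along the tool's axes at that moment, turning the shorter way round; what a row does not reach only later rows make up. The controller multiplies each number of a shift by 0.2 m and each number of a turn by 180 degrees. A row lasts 1/8 s, in which the tool goes at most 62.5 mm and 10.7 degrees, less where a joint would pass 70% of its speed; a pose out of reach is approached as far as the arm can. A call with a number of a shift or a turn outside -1 to 1 is refused whole. A call with a gripper value outside its range is refused whole. The fingers move at their own pace and stop on an object; "newtons" is the grip in N (left out, the last holds). Time passes only in rows, so rows that repeat a pose let the fingers close, or fill a call up. It gives the time, the measured TCP pose, the force, the opening and the grip force at its end, in the units of the state.
- sense(): the state, without advancing time (a new reading comes with each control period).
- snapshot(name): name is "side" or "top" or "wrist"; returns the picture (420x560x3 uint8, blue, green, red); there is no depth.
- camera_params(name): a dict with "vfov" (degrees; the focal length in pixels is half the picture's height over the tangent of half this angle, whatever the lens; pixels are square), "cx", "cy" (the principal point, pixels), "D" ([k1, k2, p1, p2, k3] as OpenCV has them; the pictures are not rectified), "R" (3x3) and "t" (3): a world point X has camera coordinates R X + t. Camera axes: x right, y down, z forward; pixel columns grow to the right and rows downward; lengths in mm; the calibration is good to about 2 mm. A picture is of the moment at which its call begins: read the wrist's pose just before it. camera_params takes no time and is no camera call; for the wrist camera it gives the pose at the moment of the call.
- hand_in(): hands the job in; it is judged then, once.
Trained networks look in the newest picture that a camera, given by its name, has taken for a name from the list of things; names that differ only in an ending like _2 or _b are one class to them, and where a whole thing is asked for, a point or a joint stands for the part that bears it (a point fixed in the world has none). Each returns a list of dicts, best first, with "conf" (0 to 1); they miss things now and then, are a little off and sometimes report something else, mostly with a low value. They report only what shows in the picture. A call takes as long as a camera call.
- masks_of(camera, label): "pixels" (420x560 bool, what is visible of it) and "at" ([column, row] in pixels, amid what is visible of it).
- pinpoint(camera, label): "at" ([column, row] in pixels: a listed point, or the origin of a listed thing).
The state is a dict: "time": time; "joint_pos": joint angles; "qd": joint speeds; "joint_efforts": joint torques, N m; "tool_pos": TCP position; "tcp_rot": TCP orientation; "ft_force": force on the tool from outside, world axes, zero at the start; "wrist_torque": the same for the moment, N m; "finger_gap": finger opening in mm; "grip_force": force on a finger pad.
Only numpy, scipy, OpenCV 4.12 (cv2) and the standard library are available. Lean on these libraries where they do the work, as an engineer would, in place of code of your own. Each camera call takes 0.05 s, during which the arm holds its last target. There are 200 camera calls.

## Working session

There is one attempt and no reset: what is moved stays moved. The work goes in short steps, Python scripts to look and compute and a tool call to move; the robot and the scene stay as the last step left them, time stands still between calls to the robot, and variables do not carry over. Pictures are saved under pics/ and viewed, at most 10 in all, crops included, and the job is handed in when it is done.

Besides the shell and the picture viewer there is one more tool, called after "Emit:" as a command line: name --argument value ..., lists and objects as JSON in quotes. step_arm: Moves the arm, as the interface text tells. Its arguments: {"type":"object","properties":{"targets":{"type":"array","items":{"type":"object","properties":{"angular":{"type":"array","items":{"type":"number","minimum":-1,"maximum":1}},"dp":{"type":"array","items":{"type":"number","minimum":-1,"maximum":1}},"fingers":{"type":"number"}}}},"newtons":{"type":"number"}},"required":["targets"]}

```bash
mkdir -p pics; ls; cat > h.py <<'E'
import numpy as np, cv2
from bench import sense, snapshot, camera_params, hand_in, masks_of, pinpoint
def K(p):
    f=210/np.tan(np.radians(p["vfov"]/2)); return np.array([[f,0,p["cx"]],[0,f,p["cy"]],[0,0,1.]])
def ray(p,uv):
    n=cv2.undistortPoints(np.array([[uv]],float),K(p),np.array(p["D"],float)).ravel()
    R=np.array(p["R"]);t=np.array(p["t"]); return -R.T@t, R.T@np.array([n[0],n[1],1])
def onz(p,uv,z):
    c,d=ray(p,uv); return c+d*(z-c[2])/d[2]
def tri(obs):
    A=np.zeros((3,3));b=np.zeros(3)
    for p,uv in obs:
        c,d=ray(p,uv);d=d/np.linalg.norm(d);P=np.eye(3)-np.outer(d,d);A+=P;b+=P@c
    return np.linalg.solve(A,b)
def proj(p,X):
    return cv2.projectPoints(np.array([X],float),cv2.Rodrigues(np.array(p["R"]))[0],np.array(p["t"],float),K(p),np.array(p["D"],float))[0].ravel()
E
python3 - <<'E'
from h import *
print(sense())
ims=[]
for c in ["side","top","wrist"]:
    im=snapshot(c); cv2.imwrite(f"pics/{c}0.png",im); p=camera_params(c)
    print(c,(-np.array(p["R"]).T@p["t"]).round(),p["D"])
    for l in ["flange_center","fixture","seat","mouth","fence","stop","plunger","tape_center","marker_pot_center","offcut_center"]:
        r=pinpoint(c,l)
        for d in r[:2]: print(l,d["conf"],np.round(d["at"],1), [onz(p,d["at"],z).round(1)[:2] for z in ((0,20) if l not in("flange_center",) else (29,))])
E
```

```text
pics
{'time': 0.0, 'joint_pos': array([-7.96056209e+01,  7.51659718e+00,  8.53314002e+01,  7.23222560e-04,
        8.72621086e+01, -4.89175647e+00]), 'qd': array([ 0.03016483, -0.08236266,  0.01034957, -0.04634622,  0.03570665,
        0.03496808]), 'joint_efforts': array([ 1.09956098e-03, -5.69405329e+01, -5.00538433e+01, -2.06748257e-05,
        1.48348405e-02,  4.41100451e-05]), 'tool_pos': array([ 158.11954856, -578.19833329,  230.20859603]), 'tcp_rot': array([-1.79890357e+02, -1.01088179e-02,  1.52860906e+01]), 'ft_force': array([ 0.20648075,  0.53928897, -0.3537068 ]), 'wrist_torque': array([-0.01240383,  0.0082131 ,  0.03351429]), 'grip_force': 0.0, 'finger_gap': 85.24957653184352}
side [115. 573. 547.] [-0.02857579  0.          0.          0.          0.        ]
flange_center 0.7 [369.6 179.7] [array([ 479. , -242.2])]
fixture 0.81 [253.5 235.6] [array([574.1,  28.2]), array([557.3,  48.1])]
seat 0.79 [237.7 222.3] [array([625.1,  14.3]), array([606.4,  34.7])]
mouth 0.58 [264.8 237.7] [array([553.5,  20.3]), array([537.5,  40.5])]
mouth 0.42 [333.  155.3] [array([ 624.3, -336. ]), array([ 605.6, -302.7])]Traceback (most recent call last):
  File "<stdin>", line 8, in <module>
ValueError: it knows: fence, fixture, flange_center, marker_pot_center, mouth, offcut_center, seat, stop, tape_center
```

```bash
python3 - <<'E'
from h import *
Z=dict(flange_center=29,fixture=0,seat=20,mouth=20,fence=0,stop=0,tape_center=30,marker_pot_center=35,offcut_center=22.5)
for c in ["side","top","wrist"]:
    im=snapshot(c); cv2.imwrite(f"pics/{c}0.png",im); p=camera_params(c)
    print(c,(-np.array(p["R"]).T@p["t"]).round())
    for l in Z:
        for d in pinpoint(c,l)[:2]: print(l,d["conf"],np.round(d["at"],1), onz(p,d["at"],Z[l]).round(1)[:2])
E
```

```text
side [115. 573. 547.]
flange_center 0.95 [373.2 178.7] [ 475.  -250.6]
fixture 0.96 [254.5 236.9] [570.1  30.1]
fixture 0.22 [120.1 303.4] [628.6 291. ]
seat 0.96 [238.9 220.4] [608.6  28.7]
mouth 0.77 [268.4 238.2] [531.5  37.7]
tape_center 0.95 [120.3 299.6] [606.6 301.3]
offcut_center 0.65 [332.5 155.1] [ 604.8 -298.7]
top [ 388.    6. 1028.]
flange_center 0.69 [408.4 236.6] [ 487.9 -248. ]
fixture 0.58 [276.6 194.7] [588.9  28.6]
seat 0.92 [275.7 185.1] [606.1  29.8]
mouth 0.64 [275.5 214. ] [543.   31.2]
fence 0.77 [274.2 198.6] [580.3  34. ]
stop 0.16 [426.9 186.5] [ 600.8 -303.4]
tape_center 0.86 [150.8 185.4] [609.1 299.1]
marker_pot_center 0.95 [172.5 244.8] [479.5 247.9]
offcut_center 0.69 [426.5 183.3] [ 603.2 -296.2]
wrist [ 221. -561.  374.]
```

```bash
python3 -c "
import cv2,numpy as np
a=cv2.imread('pics/side0.png');b=cv2.imread('pics/top0.png')
cv2.imwrite('pics/both0.png',cv2.resize(np.hstack([a,b]),(800,300)))"
```

```text
(no output)
```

View pics/top0.png

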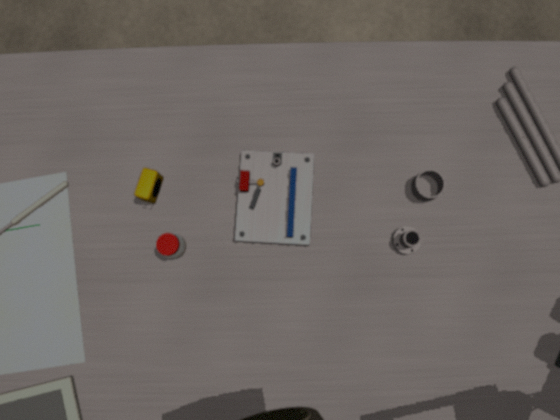

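View pics/side0.png

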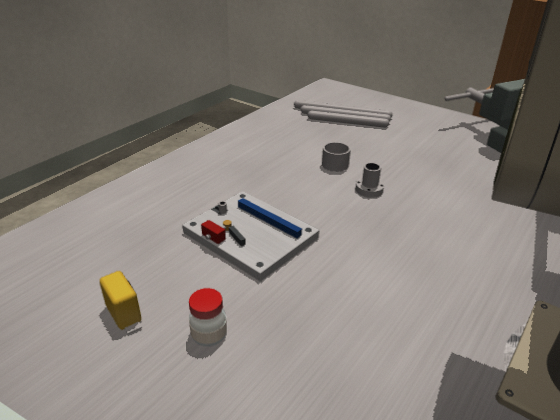

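The top view (up is +x, left is +y) shows the fixture at about (275,195), the pin at (277,158), the blue fence at x≈291, the flange at (408,238) and the offcut at (428,184). The side view agrees. Next I move over the flange for a wrist look.

Emit:
step_arm --targets '[{"dp": [0.12, -0.09, 0], "angular": [0, 0, 0.02], "fingers": 0}, {"dp": [0.3, -0.23, 0], "angular": [0, 0, 0.04], "fingers": 0}, {"dp": [0.48, -0.36, 0], "angular": [0, 0, 0.06], "fingers": 0}, {"dp": [0.66, -0.5, 0], "angular": [0, 0, 0.08], "fingers": 0}, {"dp": [0.78, -0.59, 0], "angular": [0, 0, 0.099], "fingers": 0}, {"dp": [0.84, -0.635, 0], "angular": [0, 0, 0.099], "fingers": 0}, {"dp": [0.84, -0.635, 0], "angular": [0, 0, 0.099], "fingers": 0}, {"dp": [0.84, -0.635, 0], "angular": [0, 0, 0.099], "fingers": 0}]'

```text
time: 2.85
tool_pos: [286.2, -412.8, 231.3]
tcp_rot: [180.0, 0.0, -2.5]
ft_force: [-0.6, 0.2, 0.1]
finger_gap: 85.6
grip_force: 0.0
```

Emit:
step_arm --targets '[{"dp": [0.09, -0.12, 0], "angular": [0, 0, 0], "fingers": 0}, {"dp": [0.22, -0.3, 0], "angular": [0, 0, 0], "fingers": 0}, {"dp": [0.35, -0.48, 0], "angular": [0, 0, 0], "fingers": 0}, {"dp": [0.48, -0.68, 0], "angular": [0, 0, 0], "fingers": 0}, {"dp": [0.57, -0.81, 0], "angular": [0, 0, 0], "fingers": 0}, {"dp": [0.61, -0.86, 0], "angular": [0, 0, 0], "fingers": 0}, {"dp": [0.61, -0.86, 0], "angular": [0, 0, 0], "fingers": 0}, {"dp": [0.61, -0.86, 0], "angular": [0, 0, 0], "fingers": 0}]'

```text
time: 3.85
tool_pos: [415.7, -246.7, 231.2]
tcp_rot: [180.0, 0.0, -2.6]
ft_force: [-1.0, -0.3, 0.3]
finger_gap: 85.7
grip_force: 0.0
```

```bash
python3 - <<'E'
from h import *
s=sense();print(s["tool_pos"],s["tcp_rot"])
p=camera_params("wrist");im=snapshot("wrist");cv2.imwrite("pics/w1.png",im)
print((-np.array(p["R"]).T@p["t"]).round())
for d in pinpoint("wrist","flange_center"): print(d["conf"],d["at"],onz(p,d["at"],29))
for d in masks_of("wrist","flange_center"):
    print(d["conf"],d["pixels"].sum()); 
E
```

```text
[ 415.65668575 -246.65219582  231.19160221] [ 1.79983711e+02  2.76460050e-02 -2.59509690e+00]
[ 481. -249.  374.]
0.75 [275.6, 109.0] [ 477.53517295 -247.53293735   29.        ]
0.56 2937
```

View pics/w1.png

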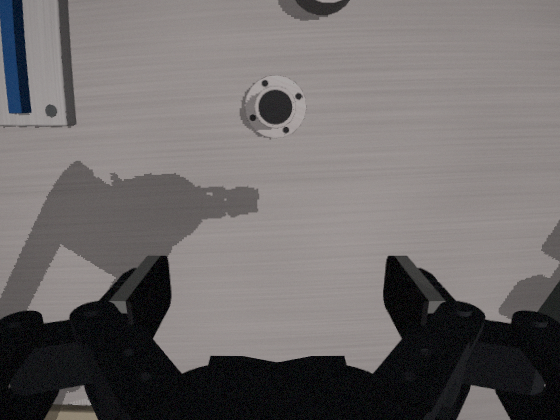

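The wrist picture shows the flange disc centred at (275,107), directly below the camera. That gives a flange axis of about (478,-248), which agrees with the side and top views.

Emit:
step_arm --targets '[{"dp": [0.1, 0, 0.15], "angular": [0, 0, 0], "fingers": 0}, {"dp": [0.25, -0.01, 0.35], "angular": [0, 0, 0], "fingers": 0}, {"dp": [0.31, -0.01, 0.55], "angular": [0, 0, 0], "fingers": 0}, {"dp": [0.31, -0.01, 0.75], "angular": [0, 0, 0], "fingers": 0}, {"dp": [0.31, -0.01, 0.9], "angular": [0, 0, 0], "fingers": 0}, {"dp": [0.31, -0.01, 1.0], "angular": [0, 0, 0], "fingers": 0}, {"dp": [0.31, -0.01, 1.0], "angular": [0, 0, 0], "fingers": 0}, {"dp": [0.31, -0.01, 1.0], "angular": [0, 0, 0], "fingers": 0}]'

```text
time: 5.0
tool_pos: [478.7, -247.0, 32.3]
tcp_rot: [180.0, -0.1, -2.6]
ft_force: [-0.4, -0.3, 0.3]
finger_gap: 85.3
grip_force: 0.0
```

Emit:
step_arm --newtons 40 --targets '[{"dp": [0, 0, 0.015], "angular": [0, 0, 0], "fingers": 0}, {"dp": [0, 0, 0.02], "angular": [0, 0, 0], "fingers": 0.3}, {"dp": [0, 0, 0.02], "angular": [0, 0, 0], "fingers": 1}, {"dp": [0, 0, 0.02], "angular": [0, 0, 0], "fingers": 1}, {"dp": [0, 0, 0.02], "angular": [0, 0, 0], "fingers": 1}, {"dp": [0, 0, 0.02], "angular": [0, 0, 0], "fingers": 1}, {"dp": [0, 0, 0.02], "angular": [0, 0, 0], "fingers": 1}, {"dp": [0, 0, 0.02], "angular": [0, 0, 0], "fingers": 1}]'

```text
time: 6.0
tool_pos: [478.6, -246.5, 27.7]
tcp_rot: [180.0, -0.0, -2.5]
ft_force: [-0.4, 0.0, 5.5]
finger_gap: 34.4
grip_force: 40.5
```

Emit:
step_arm --targets '[{"dp": [0, 0, -0.1], "angular": [0, 0, 0], "fingers": 1}, {"dp": [0, 0, -0.3], "angular": [0, 0, 0], "fingers": 1}, {"dp": [0, -0.05, -0.5], "angular": [0, 0, 0], "fingers": 1}, {"dp": [0, -0.2, -0.65], "angular": [0, 0, 0], "fingers": 1}, {"dp": [0, -0.4, -0.8], "angular": [0, 0, 0], "fingers": 1}, {"dp": [0.01, -0.6, -0.8], "angular": [0, 0, 0], "fingers": 1}, {"dp": [0.01, -0.8, -0.8], "angular": [0, 0, 0], "fingers": 1}, {"dp": [0.01, -0.9, -0.8], "angular": [0, 0, 0], "fingers": 1}]'

```text
time: 7.0
tool_pos: [487.3, -64.3, 185.9]
tcp_rot: [-179.9, 0.1, -2.4]
ft_force: [-0.3, 1.0, -4.3]
finger_gap: 34.8
grip_force: 41.0
```

Emit:
step_arm --targets '[{"dp": [0, -0.15, 0], "angular": [0, 0, 0], "fingers": 1}, {"dp": [0, -0.3, 0], "angular": [0, 0, 0], "fingers": 1}, {"dp": [0.01, -0.42, 0], "angular": [0, 0, 0], "fingers": 1}, {"dp": [0.01, -0.48, 0], "angular": [0, 0, 0], "fingers": 1}, {"dp": [0.01, -0.48, 0], "angular": [0, 0, 0], "fingers": 1}, {"dp": [0.01, -0.48, 0], "angular": [0, 0, 0], "fingers": 1}, {"dp": [0.01, -0.48, 0], "angular": [0, 0, 0], "fingers": 1}, {"dp": [0.01, -0.48, 0], "angular": [0, 0, 0], "fingers": 1}]'

```text
time: 8.0
tool_pos: [494.5, 28.7, 187.4]
tcp_rot: [180.0, -0.0, -2.6]
ft_force: [0.1, 0.1, -3.8]
finger_gap: 34.9
grip_force: 41.1
```

```bash
python3 - <<'E'
from h import *
s=sense();print(s["tool_pos"],s["tcp_rot"],s["ft_force"],s["finger_gap"])
p=camera_params("wrist");im=snapshot("wrist");cv2.imwrite("pics/w2.png",im)
Z=dict(flange_center=29,fixture=0,seat=20,mouth=20,fence=0,stop=0)
for l in Z:
    for d in pinpoint("wrist",l)[:2]: print(l,d["conf"],np.round(d["at"],1), onz(p,d["at"],Z[l]).round(1)[:2])
m=masks_of("wrist","fence")
if m:
    q=m[0]["pixels"].astype(np.uint8); print(m[0]["conf"]); c=cv2.boxPoints(cv2.minAreaRect(cv2.findNonZero(q)))
    for x in c: print(x, onz(p,x,36).round(1))
E
```

```text
[494.54423789  28.67033598 187.36017199] [ 1.79994145e+02 -7.86369682e-03 -2.58700224e+00] [ 0.06431089  0.10189016 -3.8417552 ] 34.889589318938405
flange_center 0.73 [277.2 261.3] [423.1  32.4]
fixture 0.7 [268.5  80.6] [581.3  32.9]
seat 0.57 [267.6  40. ] [611.8  31.7]
mouth 0.64 [265.  132.1] [538.1  37.6]
0.96
[298.5676 189.335 ] [490.7  11.5  36. ]
[307.98965    -0.9906162] [ 6.374e+02 -4.000e-01  3.600e+01]
[3.2896793e+02 4.7927856e-02] [636.1 -16.2  36. ]
[319.54587 190.37355] [489.1  -6.1  36. ]
```

View pics/w2.png

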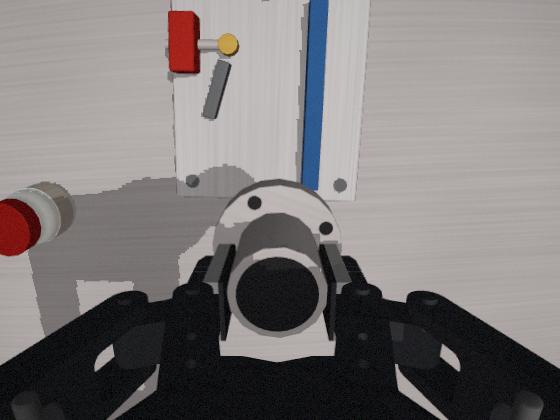

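```bash
python3 -c "
import cv2
a=cv2.imread('pics/w2.png')[0:200,150:400]
cv2.imwrite('pics/w2c.png',cv2.resize(a,None,fx=3,fy=3,interpolation=cv2.INTER_CUBIC))"
```

```text
(no output)
```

View pics/w2c.png

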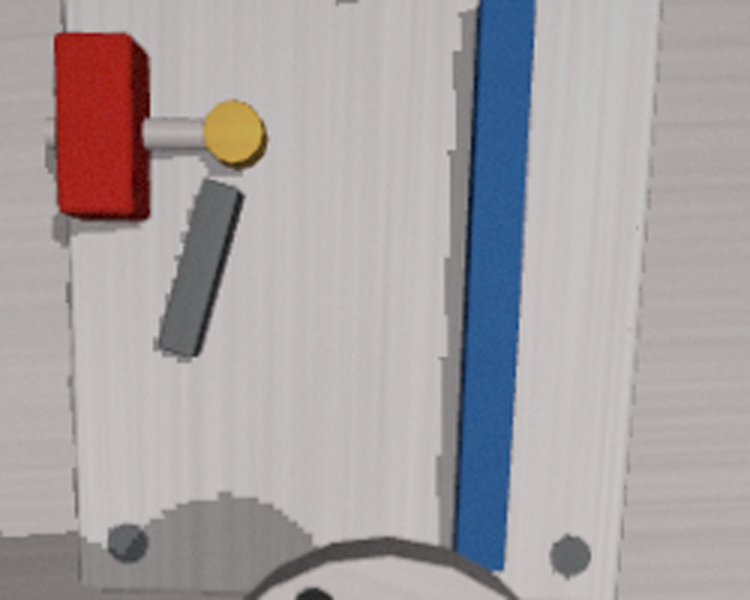

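The crop shows the brass nose at (228,44) and the housing's top corners at (169,11), (170,70), (195,71) and (192,11). The fence's inner edge runs from (310,0) to (304,150), and its near right corner is at (317.7,189.5). I'll fit the fixture pose to these points.

```bash
python3 - <<'E'
from h import *
from scipy.optimize import least_squares
p=camera_params("wrist")
P=[((228,44),(27,32.2,35)),((169,11),(49,76,44)),((170,70.3),(5,76,44)),((195,71),(5,56,44)),((192,11),(49,56,44)),((317.7,189.5),(-87,-44,36)),((177.5,195.5),(-100,80,20))]
L=[((310,0),-30,36),((304,150),-30,36),((328.7,0),-44,36),((320,150),-44,36)]
def loc(a,w): 
    c,s=np.cos(a[2]),np.sin(a[2]); d=w[:2]-a[:2]; return np.array([c*d[0]+s*d[1],-s*d[0]+c*d[1]])
def f(a):
    r=[]
    for uv,X in P: r+=list(loc(a,onz(p,uv,X[2]))-X[:2])
    for uv,y,z in L: r.append(loc(a,onz(p,uv,z))[1]-y)
    return np.array(r)
s=least_squares(f,[572,30,-.05],loss="soft_l1");a=s.x
print(a[:2],np.degrees(a[2]));print(f(a).round(1))
c,sn=np.cos(a[2]),np.sin(a[2])
w=lambda x,y:(a[0]+c*x-sn*y,a[1]+sn*x+c*y)
print("seat",w(35,0),"mouth",w(-40,3))
E
```

```text
[579.17650206  32.81018425] -4.120591635558633
[-0.5 -0.3 -0.9 -1.3  0.5 -1.   0.2 -0.2 -0.9  1.5  0.6  0.9  1.  -0.6
  0.2 -0.1  0.2  0.9]
seat (np.float64(614.0860278664976), np.float64(30.295227337845816)) mouth (np.float64(539.4954688830367), np.float64(38.67666579045207))
```

Emit:
step_arm --targets '[{"dp": [0.05, -0.02, 0.05], "angular": [0, 0, 0.0], "fingers": 1}, {"dp": [0.12, -0.04, 0.2], "angular": [0, 0, 0.0085], "fingers": 1}, {"dp": [0.19, -0.06, 0.35], "angular": [0, 0, 0.0085], "fingers": 1}, {"dp": [0.225, -0.067, 0.5], "angular": [0, 0, 0.0085], "fingers": 1}, {"dp": [0.225, -0.067, 0.6], "angular": [0, 0, 0.0085], "fingers": 1}, {"dp": [0.225, -0.067, 0.66], "angular": [0, 0, 0.0085], "fingers": 1}, {"dp": [0.225, -0.067, 0.67], "angular": [0, 0, 0.0085], "fingers": 1}, {"dp": [0.225, -0.067, 0.67], "angular": [0, 0, 0.0085], "fingers": 1}]'

```text
time: 9.4
tool_pos: [540.6, 40.7, 54.0]
tcp_rot: [-180.0, -0.1, -4.1]
ft_force: [0.5, -0.9, -3.9]
finger_gap: 34.8
grip_force: 41.2
```

```bash
python3 - <<'E'
from h import *
s=sense();print(s["tool_pos"],s["tcp_rot"],s["ft_force"])
a=snapshot("side");p=camera_params("side")
for y0 in(3,): print([proj(p,x).round() for x in [(614,30,20),(540,39,20),(579,33,0)]])
cv2.imwrite("pics/s2.png",cv2.resize(a[130:300,150:400],None,fx=3,fy=3,interpolation=cv2.INTER_CUBIC))
E
```

```text
[540.63299473  40.71404868  53.95174731] [-1.79994824e+02 -6.11391853e-02 -4.06560737e+00] [ 0.46276857 -0.93889259 -3.93216753]
[array([236., 220.]), array([264., 237.]), array([250., 236.])]
```

View pics/s2.png

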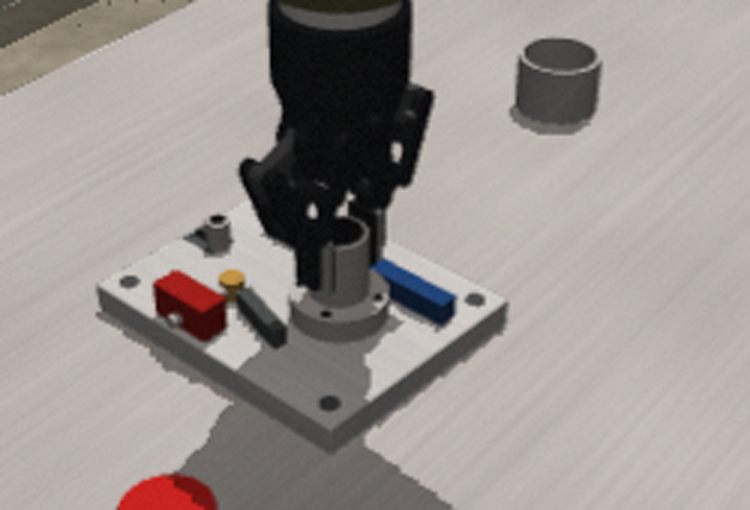

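The side crop shows the flange hovering between fence and guide bar over the mouth, as intended.

Emit:
step_arm --targets '[{"dp": [0, 0, 0.01], "angular": [0, 0, 0], "fingers": 1}, {"dp": [0, 0, 0.018], "angular": [0, 0, 0], "fingers": 1}, {"dp": [0, 0, 0.022], "angular": [0, 0, 0], "fingers": 1}, {"dp": [0, 0, 0.025], "angular": [0, 0, 0], "fingers": 1}, {"dp": [0, 0, 0.027], "angular": [0, 0, 0], "fingers": 1}, {"dp": [0, 0, 0.028], "angular": [0, 0, 0], "fingers": 1}, {"dp": [0, 0, 0.028], "angular": [0, 0, 0], "fingers": 1}, {"dp": [0, 0, 0.028], "angular": [0, 0, 0], "fingers": 1}]'

```text
time: 10.45
tool_pos: [540.1, 40.7, 47.8]
tcp_rot: [-180.0, -0.0, -4.1]
ft_force: [-0.4, 0.4, -4.0]
finger_gap: 35.0
grip_force: 41.3
```

Emit:
step_arm --targets '[{"dp": [0, 0, 0.002], "angular": [0, 0, 0], "fingers": 1}, {"dp": [0, 0, 0.003], "angular": [0, 0, 0], "fingers": 1}, {"dp": [0, 0, 0.003], "angular": [0, 0, 0], "fingers": 1}, {"dp": [0, 0, 0.004], "angular": [0, 0, 0], "fingers": 1}, {"dp": [0, 0, 0.004], "angular": [0, 0, 0], "fingers": 1}, {"dp": [0, 0, 0.005], "angular": [0, 0, 0], "fingers": 1}, {"dp": [0, 0, 0.005], "angular": [0, 0, 0], "fingers": 1}, {"dp": [0, 0, 0.005], "angular": [0, 0, 0], "fingers": 1}]'

```text
time: 11.45
tool_pos: [540.7, 40.7, 47.7]
tcp_rot: [-180.0, -0.1, -4.1]
ft_force: [-3.2, 0.9, 7.8]
finger_gap: 35.1
grip_force: 42.3
```

Emit:
step_arm --targets '[{"dp": [0, 0, 0.003], "angular": [0, 0, 0], "fingers": 0}, {"dp": [0, 0, 0], "angular": [0, 0, 0], "fingers": 0}, {"dp": [0, 0, 0], "angular": [0, 0, 0], "fingers": 0}, {"dp": [0, 0, 0], "angular": [0, 0, 0], "fingers": 0}, {"dp": [0, 0, 0], "angular": [0, 0, 0], "fingers": 0}, {"dp": [0, 0, 0], "angular": [0, 0, 0], "fingers": 0}, {"dp": [0, 0, -0.05], "angular": [0, 0, 0], "fingers": 0}, {"dp": [0, 0, -0.1], "angular": [0, 0, 0], "fingers": 0}]'

```text
time: 12.45
tool_pos: [540.2, 40.7, 67.6]
tcp_rot: [-180.0, -0.0, -4.1]
ft_force: [0.5, -1.5, 0.2]
finger_gap: 85.7
grip_force: 0.0
```

Emit:
step_arm --targets '[{"dp": [-0.1, 0, 0], "angular": [0, 0, 0], "fingers": 0}, {"dp": [-0.22, 0.01, 0], "angular": [0, 0, 0], "fingers": 0}, {"dp": [-0.3, 0.015, 0], "angular": [0, 0, 0], "fingers": 0}, {"dp": [-0.33, 0.015, 0], "angular": [0, 0, 0], "fingers": 0.6}, {"dp": [-0.33, 0.015, 0], "angular": [0, 0, 0], "fingers": 1}, {"dp": [-0.33, 0.015, 0], "angular": [0, 0, 0], "fingers": 1}, {"dp": [-0.33, 0.015, 0], "angular": [0, 0, 0], "fingers": 1}, {"dp": [-0.33, 0.015, 0], "angular": [0, 0, 0], "fingers": 1}]'

```text
time: 13.45
tool_pos: [474.2, 42.3, 66.6]
tcp_rot: [180.0, 0.0, -4.1]
ft_force: [0.4, -0.5, -0.5]
finger_gap: 0.2
grip_force: 0.0
```

```bash
python3 - <<'E'
from h import *
s=sense();print(s["tool_pos"],s["tcp_rot"],s["ft_force"],s["finger_gap"])
p=camera_params("wrist");im=snapshot("wrist");cv2.imwrite("pics/w3.png",im)
for d in pinpoint("wrist","flange_center"): print(d["conf"],d["at"],onz(p,d["at"],49))
E
```

```text
[474.20120685  42.32046792  66.64452794] [ 1.79999587e+02  6.96500283e-03 -4.06798660e+00] [ 0.387759   -0.48834366 -0.53322088] 0.19826660537715723
0.64 [270.3, 99.7] [541.94284849  41.06793505  49.        ]
```

View pics/w3.png

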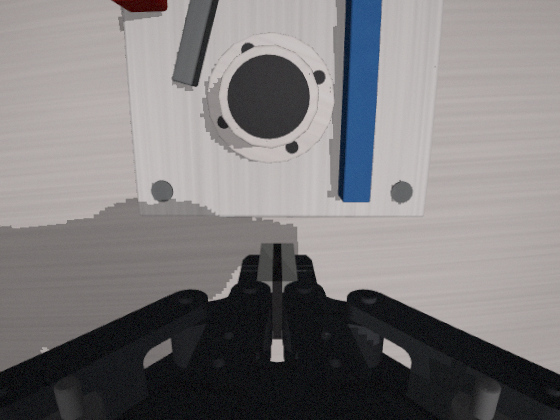

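The flange stands free in the mouth, with its neck centred at (268,97). The shut fingers sit behind it. I'll go down and advance.

Emit:
step_arm --targets '[{"dp": [0, 0, 0.06], "angular": [0, 0, 0], "fingers": 1}, {"dp": [0, 0, 0.13], "angular": [0, 0, 0], "fingers": 1}, {"dp": [0, 0, 0.18], "angular": [0, 0, 0], "fingers": 1}, {"dp": [0, 0, 0.2], "angular": [0, 0, 0], "fingers": 1}, {"dp": [0.03, 0, 0.2], "angular": [0, 0, 0], "fingers": 1}, {"dp": [0.06, 0, 0.2], "angular": [0, 0, 0], "fingers": 1}, {"dp": [0.08, 0, 0.2], "angular": [0, 0, 0], "fingers": 1}, {"dp": [0.09, 0, 0.2], "angular": [0, 0, 0], "fingers": 1}]'

```text
time: 14.55
tool_pos: [492.6, 41.0, 27.1]
tcp_rot: [-180.0, -0.0, -4.1]
ft_force: [0.5, 0.5, 0.1]
finger_gap: -0.1
grip_force: 0.0
```

Emit:
step_arm --targets '[{"dp": [0.02, 0, 0], "angular": [0, 0, 0], "fingers": 1}, {"dp": [0.05, 0, 0], "angular": [0, 0, 0], "fingers": 1}, {"dp": [0.09, 0, 0], "angular": [0, 0, 0], "fingers": 1}, {"dp": [0.13, 0, 0], "angular": [0, 0, 0], "fingers": 1}, {"dp": [0.17, 0, 0], "angular": [0, 0, 0], "fingers": 1}, {"dp": [0.2, 0, 0], "angular": [0, 0, 0], "fingers": 1}, {"dp": [0.225, 0, 0], "angular": [0, 0, 0], "fingers": 1}, {"dp": [0.24, 0, 0], "angular": [0, 0, 0], "fingers": 1}]'

```text
time: 15.55
tool_pos: [540.0, 37.6, 26.6]
tcp_rot: [180.0, 0.0, -4.1]
ft_force: [-1.7, -1.2, 1.2]
finger_gap: 0.0
grip_force: 1.0
```

```bash
python3 - <<'E'
from h import *
s=sense();print(s["tool_pos"],s["ft_force"])
for _ in range(2):
  p=camera_params("wrist");im=snapshot("wrist");cv2.imwrite("pics/w4.png",im)
  for d in pinpoint("wrist","flange_center"): print(d["conf"],d["at"],onz(p,d["at"],49))
print(sense()["ft_force"])
cv2.imwrite("pics/s4.png",snapshot("side"))
E
```

```text
[539.96853618  37.61930412  26.56412754] [-1.65666464 -1.22860787  1.18898831]
0.82 [278.4, 180.6] [580.32750088  34.93181256  49.        ]
0.75 [278.6, 180.8] [580.45093897  34.91676122  49.        ]
[-0.22862422  0.49998191  0.56154496]
```

View pics/w4.png

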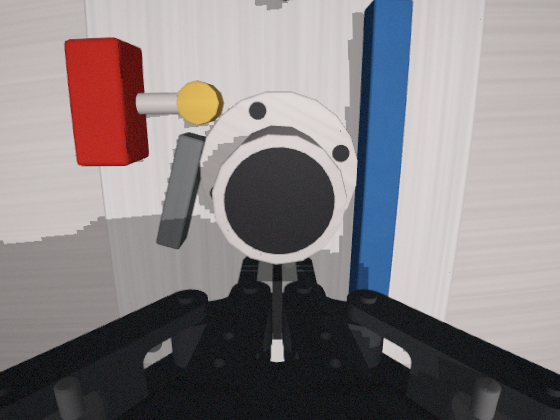

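The flange is at the guide bar, upright, almost on the fence and just before the plunger. I push on past the plunger.

Emit:
step_arm --targets '[{"dp": [0.015, 0, 0], "angular": [0, 0, 0], "fingers": 1}, {"dp": [0.03, 0, 0], "angular": [0, 0, 0], "fingers": 1}, {"dp": [0.045, 0, 0], "angular": [0, 0, 0], "fingers": 1}, {"dp": [0.06, 0, 0], "angular": [0, 0, 0], "fingers": 1}, {"dp": [0.075, 0, 0], "angular": [0, 0, 0], "fingers": 1}, {"dp": [0.09, 0, 0], "angular": [0, 0, 0], "fingers": 1}, {"dp": [0.1, 0, 0], "angular": [0, 0, 0], "fingers": 1}, {"dp": [0.105, 0, 0], "angular": [0, 0, 0], "fingers": 1}]'

```text
time: 16.8
tool_pos: [559.1, 36.3, 25.9]
tcp_rot: [180.0, 0.2, -4.1]
ft_force: [-9.4, -1.1, 3.8]
finger_gap: -0.4
grip_force: 4.4
```

```bash
cat > f.py <<'E'
from h import *
F=[];T=[]
for _ in range(6):
    snapshot("top"); s=sense(); F.append(s["ft_force"]);T.append(s["tool_pos"])
a=np.radians(-4.1);c,n=np.cos(a),np.sin(a)
F=np.array(F);T=np.mean(T,0)
print(s["time"],"along",(F[:,0]*c+F[:,1]*n).round(1),"mean",(F[:,0]*c+F[:,1]*n).mean().round(2),"across",(-F[:,0]*n+F[:,1]*c).mean().round(2),"z",F[:,2].mean().round(1),"x_loc",((T[0]-579.18)*c+(T[1]-32.81)*n).round(2),T.round(2))
E
python3 f.py
```

```text
17.1 along [-7.  -7.4 -7.6 -7.  -7.5 -7.8] mean -7.39 across -1.24 z 3.0 x_loc -20.08 [559.3   36.29  25.96]
```

Emit:
step_arm --targets '[{"dp": [0.005, 0, 0], "angular": [0, 0, 0], "fingers": 1}, {"dp": [0.01, 0, 0], "angular": [0, 0, 0], "fingers": 1}, {"dp": [0.015, 0, 0], "angular": [0, 0, 0], "fingers": 1}, {"dp": [0.02, 0, 0], "angular": [0, 0, 0], "fingers": 1}, {"dp": [0.025, 0, 0], "angular": [0, 0, 0], "fingers": 1}, {"dp": [0.03, 0, 0], "angular": [0, 0, 0], "fingers": 1}, {"dp": [0.035, 0, 0], "angular": [0, 0, 0], "fingers": 1}, {"dp": [0.035, 0, 0], "angular": [0, 0, 0], "fingers": 1}]'

```text
time: 18.1
tool_pos: [566.6, 35.8, 26.0]
tcp_rot: [-180.0, 0.2, -4.1]
ft_force: [-5.3, -0.4, 1.0]
finger_gap: -0.4
grip_force: 2.9
```

```bash
python3 f.py
```

```text
18.4 along [-5.5 -6.  -7.  -6.  -5.6 -6.6] mean -6.12 across -0.14 z 1.1 x_loc -12.74 [566.63  35.86  26.  ]
```

Emit:
step_arm --targets '[{"dp": [0.001, 0, 0], "angular": [0, 0, 0], "fingers": 1}, {"dp": [0.0025, 0, 0], "angular": [0, 0, 0], "fingers": 1}, {"dp": [0.004, 0, 0], "angular": [0, 0, 0], "fingers": 1}, {"dp": [0.0055, 0, 0], "angular": [0, 0, 0], "fingers": 1}, {"dp": [0.007, 0, 0], "angular": [0, 0, 0], "fingers": 1}, {"dp": [0.0085, 0, 0], "angular": [0, 0, 0], "fingers": 1}, {"dp": [0.01, 0, 0], "angular": [0, 0, 0], "fingers": 1}, {"dp": [0.01, 0, 0], "angular": [0, 0, 0], "fingers": 1}]'

```text
time: 19.4
tool_pos: [568.6, 35.7, 26.0]
tcp_rot: [-180.0, 0.2, -4.1]
ft_force: [-5.9, 1.3, 2.0]
finger_gap: 0.1
grip_force: 3.0
```

```bash
sed -i 's/range(6)/range(4)/' f.py; python3 f.py
```

```text
19.6 along [-5.6 -5.5 -5.6 -6.4] mean -5.74 across -0.07 z 1.4 x_loc -10.78 [568.58  35.73  25.98]
```

Still sliding, at about 5.7 N. I continue in 2 mm steps.

Emit:
step_arm --targets '[{"dp": [0.001, 0, 0], "angular": [0, 0, 0], "fingers": 1}, {"dp": [0.0025, 0, 0], "angular": [0, 0, 0], "fingers": 1}, {"dp": [0.004, 0, 0], "angular": [0, 0, 0], "fingers": 1}, {"dp": [0.0055, 0, 0], "angular": [0, 0, 0], "fingers": 1}, {"dp": [0.007, 0, 0], "angular": [0, 0, 0], "fingers": 1}, {"dp": [0.0085, 0, 0], "angular": [0, 0, 0], "fingers": 1}, {"dp": [0.01, 0, 0], "angular": [0, 0, 0], "fingers": 1}, {"dp": [0.01, 0, 0], "angular": [0, 0, 0], "fingers": 1}]'

```text
time: 20.6
tool_pos: [570.7, 35.6, 26.0]
tcp_rot: [-180.0, 0.1, -4.1]
ft_force: [-5.0, -0.2, 1.2]
finger_gap: 0.1
grip_force: 2.6
```

```bash
python3 f.py
```

```text
20.8 along [-5.1 -6.1 -5.7 -6.1] mean -5.74 across -0.37 z 0.8 x_loc -8.61 [570.74  35.6   26.01]
```

Emit:
step_arm --targets '[{"dp": [0.001, 0, 0], "angular": [0, 0, 0], "fingers": 1}, {"dp": [0.0025, 0, 0], "angular": [0, 0, 0], "fingers": 1}, {"dp": [0.004, 0, 0], "angular": [0, 0, 0], "fingers": 1}, {"dp": [0.0055, 0, 0], "angular": [0, 0, 0], "fingers": 1}, {"dp": [0.007, 0, 0], "angular": [0, 0, 0], "fingers": 1}, {"dp": [0.0085, 0, 0], "angular": [0, 0, 0], "fingers": 1}, {"dp": [0.01, 0, 0], "angular": [0, 0, 0], "fingers": 1}, {"dp": [0.01, 0, 0], "angular": [0, 0, 0], "fingers": 1}]'

```text
time: 21.8
tool_pos: [573.2, 35.4, 26.1]
tcp_rot: [-180.0, 0.1, -4.1]
ft_force: [-4.4, 0.4, -2.6]
finger_gap: 0.1
grip_force: 2.1
```

```bash
python3 f.py
```

```text
22.0 along [-4.3 -4.2 -3.9 -3.3] mean -3.93 across 0.54 z -2.3 x_loc -5.94 [573.41  35.36  26.32]
```

Emit:
step_arm --targets '[{"dp": [0.001, 0, 0], "angular": [0, 0, 0], "fingers": 1}, {"dp": [0.0025, 0, 0], "angular": [0, 0, 0], "fingers": 1}, {"dp": [0.004, 0, 0], "angular": [0, 0, 0], "fingers": 1}, {"dp": [0.0055, 0, 0], "angular": [0, 0, 0], "fingers": 1}, {"dp": [0.007, 0, 0], "angular": [0, 0, 0], "fingers": 1}, {"dp": [0.0085, 0, 0], "angular": [0, 0, 0], "fingers": 1}, {"dp": [0.01, 0, 0], "angular": [0, 0, 0], "fingers": 1}, {"dp": [0.01, 0, 0], "angular": [0, 0, 0], "fingers": 1}]'

```text
time: 23.0
tool_pos: [574.4, 35.2, 26.3]
tcp_rot: [180.0, 0.2, -4.1]
ft_force: [-10.1, 0.5, 2.1]
finger_gap: 0.2
grip_force: 4.9
```

```bash
python3 f.py; python3 - <<'E'
from h import *
p=camera_params("wrist");cv2.imwrite("pics/w5.png",snapshot("wrist"))
for d in pinpoint("wrist","flange_center")[:1]: print(d["conf"],onz(p,d["at"],49))
E
```

```text
23.2 along [ -9.2 -10.1  -9.9  -9.3] mean -9.63 across 0.31 z 1.0 x_loc -4.97 [574.37  35.23  26.28]
0.6 [614.12807987  29.96282251  49.        ]
```

View pics/w5.png

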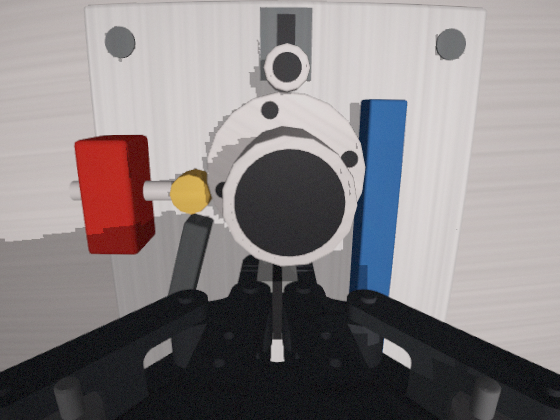

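The flange now touches the pin: the push rose to 9.6 N, against about 4–5.7 N when sliding, and the picture shows disc, pin, fence and plunger all meeting. I press up to about 17 N.

Emit:
step_arm --targets '[{"dp": [0.001, 0, 0], "angular": [0, 0, 0], "fingers": 1}, {"dp": [0.002, 0, 0], "angular": [0, 0, 0], "fingers": 1}, {"dp": [0.003, 0, 0], "angular": [0, 0, 0], "fingers": 1}, {"dp": [0.004, 0, 0], "angular": [0, 0, 0], "fingers": 1}, {"dp": [0.005, 0, 0], "angular": [0, 0, 0], "fingers": 1}, {"dp": [0.005, 0, 0], "angular": [0, 0, 0], "fingers": 1}, {"dp": [0.005, 0, 0], "angular": [0, 0, 0], "fingers": 1}, {"dp": [0.005, 0, 0], "angular": [0, 0, 0], "fingers": 1}]'

```text
time: 24.3
tool_pos: [574.5, 35.2, 26.1]
tcp_rot: [180.0, 0.3, -4.1]
ft_force: [-14.4, 0.9, 4.3]
finger_gap: -0.3
grip_force: 7.0
```

```bash
python3 f.py
```

```text
24.5 along [-14.7 -14.6 -14.  -15.1] mean -14.61 across 0.48 z 3.9 x_loc -4.86 [574.48  35.23  26.13]
```

Emit:
step_arm --targets '[{"dp": [0.001, 0, 0], "angular": [0, 0, 0], "fingers": 1}, {"dp": [0.002, 0, 0], "angular": [0, 0, 0], "fingers": 1}, {"dp": [0.0025, 0, 0], "angular": [0, 0, 0], "fingers": 1}, {"dp": [0.0025, 0, 0], "angular": [0, 0, 0], "fingers": 1}, {"dp": [0.0025, 0, 0], "angular": [0, 0, 0], "fingers": 1}, {"dp": [0.0025, 0, 0], "angular": [0, 0, 0], "fingers": 1}, {"dp": [0.0025, 0, 0], "angular": [0, 0, 0], "fingers": 1}, {"dp": [0.0025, 0, 0], "angular": [0, 0, 0], "fingers": 1}]'

```text
time: 25.5
tool_pos: [574.5, 35.2, 26.1]
tcp_rot: [180.0, 0.3, -4.1]
ft_force: [-16.4, 2.4, 6.3]
finger_gap: 0.3
grip_force: 8.3
```

```bash
python3 f.py
```

```text
25.7 along [-16.5 -16.4 -17.2 -15.8] mean -16.47 across -0.33 z 5.9 x_loc -4.83 [574.51  35.23  26.08]
```

Pressed about 12 N above the sliding push. I back off gently, straight back.

Emit:
step_arm --targets '[{"dp": [-0.004, 0, 0], "angular": [0, 0, 0], "fingers": 1}, {"dp": [-0.008, 0, 0], "angular": [0, 0, 0], "fingers": 1}, {"dp": [-0.012, 0, 0], "angular": [0, 0, 0], "fingers": 1}, {"dp": [-0.016, 0, 0], "angular": [0, 0, 0], "fingers": 1}, {"dp": [-0.022, 0, 0], "angular": [0, 0, 0], "fingers": 1}, {"dp": [-0.035, 0, 0], "angular": [0, 0, 0], "fingers": 1}, {"dp": [-0.06, 0, 0], "angular": [0, 0, 0], "fingers": 1}, {"dp": [-0.1, 0, 0], "angular": [0, 0, 0], "fingers": 1}]'

```text
time: 26.7
tool_pos: [557.3, 36.4, 27.0]
tcp_rot: [-180.0, -0.0, -4.1]
ft_force: [-0.1, -1.2, 0.1]
finger_gap: -0.2
grip_force: 0.0
```

```bash
python3 f.py; python3 - <<'E'
from h import *
p=camera_params("wrist");cv2.imwrite("pics/w6.png",snapshot("wrist"))
for d in pinpoint("wrist","flange_center")[:1]: print(d["conf"],onz(p,d["at"],49))
E
```

```text
26.9 along [ 0.1 -0.4 -0.  -0.6] mean -0.24 across -0.16 z -0.2 x_loc -22.85 [556.54  36.52  26.62]
0.81 [613.27905364  29.46166166  49.        ]
```

View pics/w6.png

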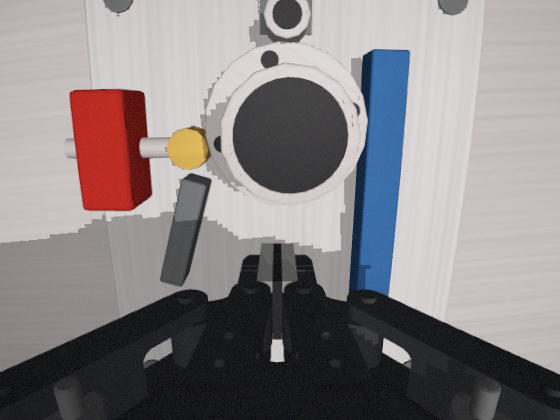

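The picture shows the flange upright and released, touching pin, fence and plunger, with the fingers clear behind it.

```bash
python3 -c "
from bench import hand_in; print(hand_in())"
```

```text
the job is handed in; nothing more can be done
None
```

The job is handed in; no verdict came back. The flange stands released at the stop pin, touching pin, fence and plunger in the last picture. I pressed it with about 16.5 N in total, roughly 12 N above its sliding drag, and it took about 27 s.

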